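Put the graphite marble moulds away by size

ROBOT

A 6-joint arm with a two-finger parallel gripper is mounted at the origin on the work surface. World frame = base frame: x ahead of the robot, y to its left, z up, the work surface at z = 0. Lengths are in m, angles in degrees, forces in N, time in s.
With the tool pointing down it reaches from about 0.35 to 0.875 m from the base axis. Payload 4.2 kg.
Tool frame: the origin (TCP) lies midway between the tips of the shut fingers; the grasp point (between the pads) lies 19 mm behind it; z points along the fingers, y is the line along which they close (so a half turn about z gives the same grasp; the last joint's range is limited). The gripper opens to 87 mm and grips with 3 to 60 N. Pads are 19 mm wide; open, the fingers measure 117 mm over their backs; the gripper's body (75 mm by 190 mm) begins 51 mm behind the grasp point.
Start: joints at [-50.959, 22.042, 0.453, 0, -68.411, -14.817], TCP at [0.256, -0.57, 0.223] pointing down, gripper open.
Joint ranges: [-179.83, 179.83], [-69.29, 118.12], [-61.27, 80.66], [-181.25, 117.63], [-171.15, -9.14], [-177.46, 177.46]. Speed limits (degrees/s): [159.86, 159.86, 180, 180, 180, 180].

INTERFACE

Orientations are given as [roll, pitch, yaw] about the fixed x, y, z axes, in that order (R = Rz(yaw) Ry(pitch) Rx(roll)).
In Python, from workcell import env gives the robot as it stands. The module is installed in compiled form; this text tells all that it offers. Calls block until the motion is done:
- env.goto(position, orientation): joint-space move of the TCP to a pose.
- env.move_straight(position, rotation=None, rate=0.15, force_limit=None): straight line of the TCP; rotation=None keeps the orientation; rate is the mean speed in m/s. With force_limit (N) it stops when the force on the tool has changed by that much, and returns True; else False.
- env.set_joints(angles): joint-space move.
- env.gripper_to(opening, grasp_force=None): opening from 0.0 (shut) to 1.0 (fully open); grasp_force is the grip in N (None keeps the last); returns when the fingers have stopped.
- env.dwell(seconds).
- env.inverse_kinematics(position, orientation): joint angles nearest the present ones, or None.
- env.read_state(): the state.
- env.grab_frame(name): name is "scene" or "side" or "wrist"; returns a dict with "image" (400x640x3 uint8, blue, green, red), "fx", "fy", "cx", "cy" (pixels), "position" and "orientation" of the camera in the world. Camera axes: x right, y up, looking along -z (the intrinsics and any distortion apply to the point x, -y, -z); pixel columns grow to the right and rows downward; lengths in m; the calibration is good to about 2 mm. A picture is of the moment at which its call begins. There is no depth.
A pose or a line that the arm cannot do raises env.Unreachable and nothing moves.
- env.close_job(): hands the job in; it is judged then, once.
Trained networks look in a picture, given as the dict that the camera call returned (one of the last four; its "shot" number tells which), for a name from the list of things; names that differ only in an ending like _2 or _b are one class to them, and where a whole thing is asked for, a point or a joint stands for the part that bears it (a point fixed in the world has none). Each returns a list of dicts, best first, with "score" (0 to 1); they miss things now and then, are a little off and sometimes report something else, mostly with a low value. They report only what shows in the picture. A call takes as long as a camera call. They do not tell look-alikes from the thing itself.
- env.search_frame(picture, thing): "xyz" ([x, y, z] in m, in world coordinates, good to about 4 mm: the middle of the surface that is visible of it).
- env.trace(picture, thing): "mask" (400x640 bool, what is visible of it).
The state is a dict: "clock": time; "joint_positions": joint angles; "qvel": joint speeds; "joint_torque": joint torques, N m; "position": TCP position; "tool_rot": TCP orientation; "force": force on the tool from outside, world axes, zero at the start; "wrist_torque": the same for the moment, N m; "opening": opening from 0.0 (shut) to 1.0 (fully open); "finger_force": force on a finger pad.
Only numpy, scipy, OpenCV 4.12 (cv2) and the standard library are available. Lean on these libraries where they do the work, as an engineer would, in place of code of your own. Each camera call takes 0.05 s, during which the arm holds its last target. There are 200 camera calls.

TASK

Put the four round graphite marble moulds away in the four round wooden holders, matched by size: the smallest mould in the smallest holder, the next in the next, and so on up to the largest in the largest, each standing upright inside the lip. Graphite chips, so set them down rather than dropping them or knocking them over, and leave the square block and the paddle where they lie.

Things in the scene. Friction and masses are not known exactly. Their poses are not given: they have to be found in the camera images.
- tiny_mould_center (a point): The smallest of four loose marble moulds: an upright round block of black graphite, 24 mm in diameter and 50 mm tall, with a round cup hollowed in its top. This point is on its axis, half-way up (25 mm above its underside); z runs up the axis. Starts upright on the bench. Graphite weighs little: about 30 g.
- small_mould_center (a point): The second smallest of four loose marble moulds: an upright round block of black graphite, 37 mm in diameter and 50 mm tall, with a round cup hollowed in its top. This point is on its axis, half-way up (25 mm above its underside); z runs up the axis. Starts upright on the bench. Graphite weighs little: about 80 g.
- medium_mould_center (a point): The second largest of four loose marble moulds: an upright round block of black graphite, 50 mm in diameter and 50 mm tall, with a round cup hollowed in its top. This point is on its axis, half-way up (25 mm above its underside); z runs up the axis. Starts upright on the bench. Graphite weighs little: about 150 g.
- large_mould_center (a point): The largest of four loose marble moulds: an upright round block of black graphite, 63 mm in diameter and 50 mm tall, with a round cup hollowed in its top. This point is on its axis, half-way up (25 mm above its underside); z runs up the axis. Starts upright on the bench. Graphite weighs little: about 240 g.
- tiny_holder_floor (a point): The smallest of four round turned wooden holders, shallow dishes of light wood fixed to the bench: 52 mm outer diameter, a flat floor 40 mm in diameter lying 5 mm above the bench, and a lip 6 mm wide whose top is 9 mm above the bench (4 mm above the floor). This point is the centre of the floor's upper face; z is up. It is meant for the 24 mm mould.
- small_holder_floor (a point): The second smallest of four round turned wooden holders, shallow dishes of light wood fixed to the bench: 65 mm outer diameter, a flat floor 53 mm in diameter lying 5 mm above the bench, and a lip 6 mm wide whose top is 9 mm above the bench (4 mm above the floor). This point is the centre of the floor's upper face; z is up. It is meant for the 37 mm mould.
- medium_holder_floor (a point): The second largest of four round turned wooden holders, shallow dishes of light wood fixed to the bench: 78 mm outer diameter, a flat floor 66 mm in diameter lying 5 mm above the bench, and a lip 6 mm wide whose top is 9 mm above the bench (4 mm above the floor). This point is the centre of the floor's upper face; z is up. It is meant for the 50 mm mould.
- large_holder_floor (a point): The largest of four round turned wooden holders, shallow dishes of light wood fixed to the bench: 91 mm outer diameter, a flat floor 79 mm in diameter lying 5 mm above the bench, and a lip 6 mm wide whose top is 9 mm above the bench (4 mm above the floor). This point is the centre of the floor's upper face; z is up. It is meant for the 63 mm mould.
- marver_center (a point): A plain solid square block of black graphite, 46 x 46 mm and 30 mm high, with no cup; loose, lying flat among the moulds and holders, to be left alone. This point is at its centre; x and y are along its sides.
- paddle_pad (a point): A graphite paddle lying flat on the bench beyond the work, to be left alone: this point is the centre of its 70 x 50 x 14 mm black pad; its rod and wooden handle run from there along its own -x, 205 mm from this point to the end of the handle.
Things that resemble listed ones, but are neither listed nor needed, are in the scene too. What is shaped like the part that bears medium_mould_center but purple or turquoise is not meant.

How it is judged (in metres and radians):
At the end, for the whole second after the job is handed in: Each of the four moulds stands in the holder of its own size rank: centred within 10 mm, its underside within 3 mm of the holder's floor, upright within 0.1 rad, released and at rest (horizontal distance between tiny_mould_center and tiny_holder_floor below 0.01 m and z of tiny_mould_center in the frame of tiny_holder_floor between 0.022 and 0.028 m and angle between each of tiny_mould_center, small_mould_center, medium_mould_center, large_mould_center's own z axis and vertical below 0.1 rad and linear speed of each of tiny_mould, small_mould, medium_mould, large_mould below 0.02 m/s and contact force between each of tiny_mould, small_mould, medium_mould, large_mould and the fingers below 0.1 N and horizontal distance between small_mould_center and small_holder_floor below 0.01 m and z of small_mould_center in the frame of small_holder_floor between 0.022 and 0.028 m and horizontal distance between medium_mould_center and medium_holder_floor below 0.01 m and z of medium_mould_center in the frame of medium_holder_floor between 0.022 and 0.028 m and horizontal distance between large_mould_center and large_holder_floor below 0.01 m and z of large_mould_center in the frame of large_holder_floor between 0.022 and 0.028 m); the robot touches nothing.
It fails at once if a mould tipped over (angle between any of tiny_mould_center, small_mould_center, medium_mould_center, large_mould_center's own z axis and vertical above 0.8 rad).
It fails at once if a mould dropped: falling free faster than 0.7 m/s, that is from more than about 25 mm ((linear speed of tiny_mould above 0.7 m/s and contact force between tiny_mould and the fingers below 0.05 N) or (linear speed of small_mould above 0.7 m/s and contact force between small_mould and the fingers below 0.05 N) or (linear speed of medium_mould above 0.7 m/s and contact force between medium_mould and the fingers below 0.05 N) or (linear speed of large_mould above 0.7 m/s and contact force between large_mould and the fingers below 0.05 N)).
It fails at once if the square block or the paddle moved more than 20 mm (distance of any of marver_center, paddle_pad from where it was at the start of the episode above 0.02 m).
It also fails if it takes over 106 s, if anything falls off the work surface, if the arm or the gripper's body presses on something with over 40 N, if the wrist force passes 120 N, or if a joint passes its speed limit or range.

## Working session

There is one attempt and no reset: what is moved stays moved. The work goes in short steps, each a Python script; the robot and the scene stay as the last script left them, time stands still between calls to the robot, and variables do not carry over. Pictures are saved under pics/ and viewed, at most 14 in all, crops included, and the job is handed in when it is done.

```bash
mkdir -p pics
cat > h.py <<'E'
from workcell import env
import numpy as np, cv2
from scipy.spatial.transform import Rotation as R
N=['tiny','small','medium','large']
def camR(f):
    o=np.array(f['orientation'],float)
    return (R.from_euler('xyz',o,degrees=True).as_matrix() if o.shape==(3,) else R.from_quat(o).as_matrix() if o.shape==(4,) else o)
def ray(f,u,v,z):
    d=camR(f)@np.array([(u-f['cx'])/f['fx'],-(v-f['cy'])/f['fy'],-1]); p=np.array(f['position'])
    return p+d*(z-p[2])/d[2]
E
python3 - <<'E'
from h import *
for n in ('scene','side'):
    f=env.grab_frame(n); cv2.imwrite(f'pics/{n}0.png',f['image'])
    print(n,{k:v for k,v in f.items() if k!='image'})
    for t in [a+b for b in('_mould_center','_holder_floor') for a in N]+['marver_center','paddle_pad']:
        print(t,[(np.round(d['xyz'],3).tolist(),round(d['score'],2)) for d in env.search_frame(f,t)])
print(env.read_state())
E
```

```text
scene {'fx': 370.7056220653085, 'fy': 370.7056220653085, 'cx': 324.1884020849103, 'cy': 200.57805813618967, 'position': array([ 1.11937628, -0.13786928,  0.7783208 ]), 'orientation': array([36.963179  ,  0.58465055, 76.17950029]), 'shot': 1}
tiny_mould_center [([0.383, -0.288, 0.036], 0.58)]
small_mould_center [([0.615, -0.22, 0.041], 0.6), ([0.399, 0.276, 0.006], 0.5)]
medium_mould_center [([0.705, 0.081, 0.04], 0.95), ([0.638, 0.025, 0.043], 0.79), ([0.635, -0.084, 0.036], 0.67), ([0.582, 0.102, 0.034], 0.59)]
large_mould_center [([0.514, -0.442, 0.034], 0.67), ([0.49, 0.409, 0.026], 0.19)]
tiny_holder_floor [([0.6, 0.212, 0.002], 0.55)]
small_holder_floor [([0.432, 0.122, 0.008], 0.73), ([0.637, 0.025, 0.04], 0.67)]
medium_holder_floor [([0.399, 0.277, 0.005], 0.9)]
large_holder_floor [([0.448, -0.113, 0.003], 0.85)]
marver_center [([0.493, 0.41, 0.028], 0.82)]
paddle_pad [([0.814, -0.067, 0.009], 0.7)]
side {'fx': 449.9738439774326, 'fy': 449.9738439774326, 'cx': 324.10496964589987, 'cy': 193.3718326914702, 'position': array([0.04325985, 0.92034859, 0.89578609]), 'orientation': a
[... 706 characters left out ...]
 0.66)]
{'clock': 1.1, 'joint_positions': array([-5.09598967e+01,  2.20396973e+01,  4.55674289e-01,  3.28604753e-04,
       -6.84097938e+01, -1.48188921e+01]), 'qvel': array([-0.06026657,  0.07017608, -0.02347141, -0.04007448,  0.06955472,
        0.00331225]), 'joint_torque': array([ 1.47768205e-04, -3.90482068e+01,  1.87628442e+01,  4.22437951e+00,
        1.55180303e-02, -3.61319636e-06]), 'position': array([ 0.25646691, -0.56996547,  0.2225927 ]), 'tool_rot': array([-1.79993944e+02,  1.28605793e-03, -1.55778668e+02]), 'force': array([-0.21243544,  0.35276347,  0.3180006 ]), 'wrist_torque': array([-0.02271117,  0.0477962 , -0.02038576]), 'finger_force': 0.0, 'opening': 0.9985423369244588}
```

View pics/scene0.png

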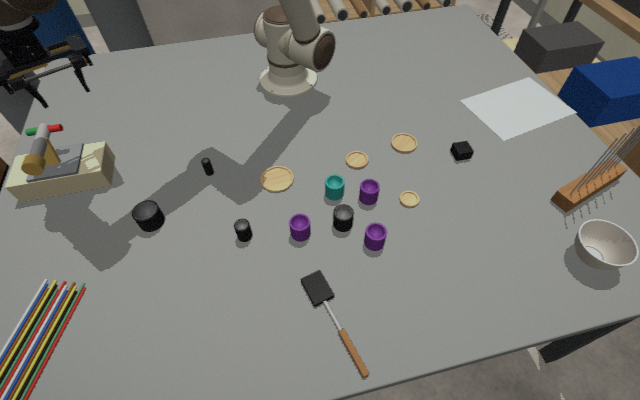

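View pics/side0.png

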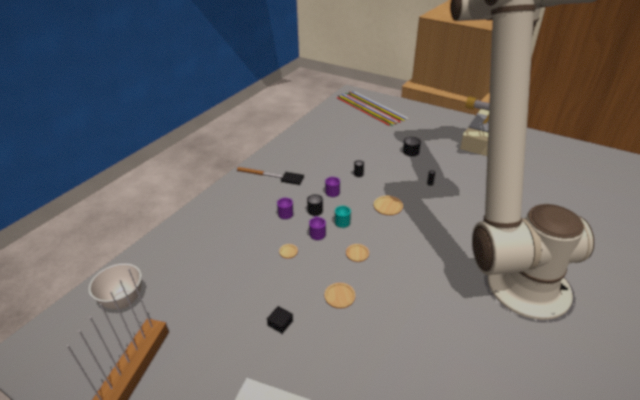

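The scene view shows the black moulds at px (148,215) large, (243,230) small, (207,166) tiny and (343,218) medium. The medium one is ringed by purple and turquoise look-alikes. The networks' holder detections match the picture. I'll hover over each mould and look with the wrist camera, starting with the large one.

Run:
```python
from h import *
env.goto([0.50,-0.43,0.17],[180,0,-120])
f=env.grab_frame('wrist'); cv2.imwrite('pics/w1.png',f['image'])
print({k:v for k,v in f.items() if k!='image'})
t=env.trace(f,'large_mould_center')
for d in t:
    m=d['mask'].astype(np.uint8); v,u=np.nonzero(m); print(d['score'],m.sum(),u.min(),u.max(),v.min(),v.max())
print(env.search_frame(f,'large_mould_center'),env.read_state()['clock'],env.read_state()['joint_positions'])
```

```text
{'fx': 288.6304977932899, 'fy': 288.6304977932899, 'cx': 315.029693538173, 'cy': 196.0925953255678, 'position': array([ 0.46449327, -0.4917756 ,  0.33327143]), 'orientation': array([-1.47634111e+01, -1.40319747e-02,  1.49844065e+02]), 'shot': 3}
[{'xyz': [0.507, -0.442, 0.0398], 'score': 0.61}] 2.35 [-2.68099534e+01  2.74511457e+01  1.45573897e+00  1.05426290e-02
 -6.39614222e+01 -3.33175046e+00]
```

View pics/w1.png

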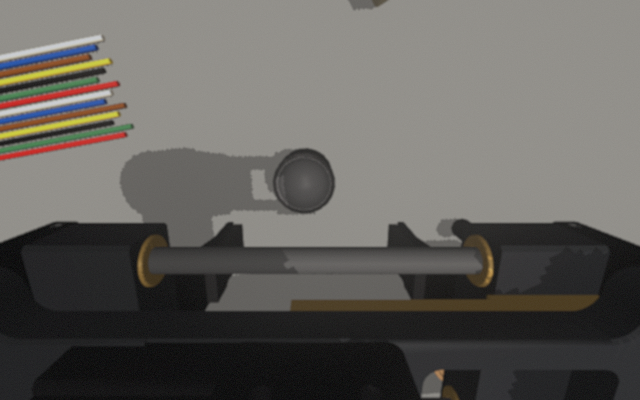

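Wrist view: the large mould's rim is a circle of radius about 31 px at (304,181), and the fingers sit at about (225,250) and (405,250). I can fit the rim circle to locate each mould, so I'll check that on all four.

```bash
cat >> h.py <<'E'
D=dict(tiny=.024,small=.037,medium=.050,large=.063)
H=dict(tiny=(.599,.212),small=(.4315,.1205),medium=(.3995,.2755),large=(.4465,-.112))
def proj(f,P):
    c=camR(f).T@(np.array(P)-f['position']); return f['cx']+f['fx']*c[0]/-c[2], f['cy']-f['fy']*c[1]/-c[2]
def circ(f,xy,dia,z,win=.035):
    """world xy of the circle (diameter dia, height z) near xy; small brute-force fit of its edge"""
    g=cv2.GaussianBlur(cv2.cvtColor(f['image'],cv2.COLOR_BGR2GRAY),(0,0),1).astype(np.float32)
    a=np.linspace(0,2*np.pi,72,endpoint=False); Rm=camR(f)
    def samp(c,r):
        W=np.stack([c[0]+r*np.cos(a),c[1]+r*np.sin(a),np.full(72,z)],1)-f['position']
        q=W@Rm; u=f['cx']-f['fx']*q[:,0]/q[:,2]; v=f['cy']+f['fy']*q[:,1]/q[:,2]
        return cv2.remap(g,u.astype(np.float32)[None],v.astype(np.float32)[None],1,borderMode=cv2.BORDER_REPLICATE)[0]
    best=(-1,)
    for st,w in((.002,win),(.0005,.003)):
        c0=xy if best[0]<0 else best[1]
        for x in np.arange(-w,w+1e-6,st):
            for y in np.arange(-w,w+1e-6,st):
                c=(c0[0]+x,c0[1]+y); s=abs(np.clip(samp(c,dia/2+.0015)-samp(c,dia/2-.0015),-40,40).mean())
                if s>best[0]: best=(s,c)
    return np.round(best[1],4),round(float(best[0]),1)
E
python3 - <<'E'
from h import *
f=env.grab_frame('wrist'); r=circ(f,(.507,-.438),.063,.05); print(r,proj(f,[*r[0],.05]))
for n,xy in(('small',(.605,-.213)),('tiny',(.376,-.285))):
    env.goto([xy[0],xy[1],.17],[180,0,-150])
    f=env.grab_frame('wrist'); cv2.imwrite(f'pics/w_{n}.png',f['image']); r=circ(f,xy,D[n],.05); print(n,r,proj(f,[*r[0],.05]))
env.goto([.62,.03,.20],[180,0,-150])
f=env.grab_frame('wrist'); cv2.imwrite('pics/w_med.png',f['image']); r=circ(f,(.63,.03),.05,.05,.025); print(r,proj(f,[*r[0],.05]))
for t in ('medium_mould_center',): print([(np.round(d['xyz'],3),d['score']) for d in env.search_frame(f,t)])
print(env.read_state()['clock'],env.read_state()['joint_positions'])
g=lambda n:cv2.imread(f'pics/{n}.png')[:300]
cv2.imwrite('pics/m1.png',cv2.resize(np.vstack([np.hstack([g('w_small'),g('w_tiny')]),np.hstack([g('w_med'),g('w1')])]),(800,375)))
E
```

```text
(array([ 0.5045, -0.4455]), 32.9) (np.float64(303.58647054775787), np.float64(182.60045118982623))
small (array([ 0.604, -0.221]), 24.5) (np.float64(309.9448372170385), np.float64(187.59498737599822))
tiny (array([ 0.3735, -0.2935]), 22.6) (np.float64(311.0594985533719), np.float64(184.54151348864212))
(array([0.6285, 0.021 ]), 22.3) (np.float64(305.47240566169063), np.float64(188.58519166542533))
[(array([0.685, 0.078, 0.028]), 0.95), (array([ 0.626, -0.087,  0.038]), 0.91), (array([0.565, 0.111, 0.04 ]), 0.88), (array([0.632, 0.02 , 0.039]), 0.74), (array([0.528, 0.027, 0.041]), 0.57)]
5.9833 [ 1.75828323e+01  2.24828596e+01 -2.17105978e+00  3.30319534e-03
 -6.53538125e+01 -7.76819166e+01]
```

View pics/m1.png

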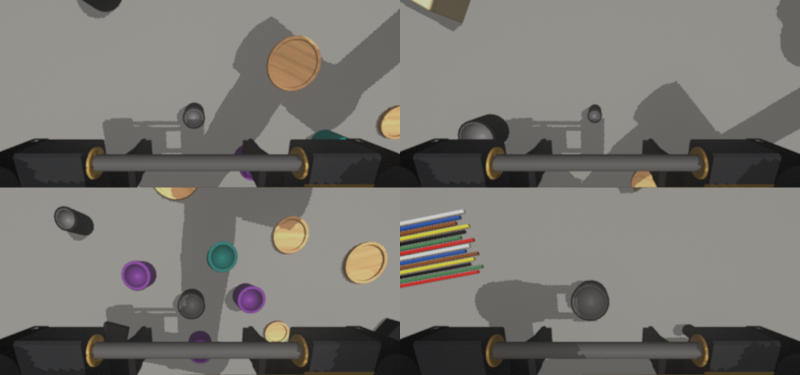

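The fits land on the rims: small (309,187), tiny (310,184) and medium (305,188), with the large one as before. I'll locate the holders with the same camera, then pick and place the large mould first.

```bash
cat >> h.py <<'E'
M=dict(tiny=(.3735,-.2935,-150),small=(.604,-.221,-150),medium=(.6285,.021,-118),large=(.5045,-.4455,-120))
ZG=.014
def pick(n):
    x,y,yaw=M[n]; o=min(1,(D[n]+.022)/.087)
    env.goto([x,y,.15],[180,0,yaw]); env.gripper_to(o)
    env.move_straight([x,y,ZG],rate=.12); env.gripper_to(0,grasp_force=12)
    s=env.read_state(); print(n,'grip mm',round(s['opening']*87,1),s['finger_force'])
    env.move_straight([x,y,.13],rate=.12)
def place(n,xy,yaw):
    env.goto([*xy,.13],[180,0,yaw])
    env.move_straight([*xy,ZG+.014],rate=.12)
    hit=env.move_straight([*xy,ZG+.003],rate=.02,force_limit=3)
    z=env.read_state()['position'][2]
    env.gripper_to(min(1,(D[n]+.022)/.087)); env.move_straight([*xy,.15],rate=.15)
    print(n,'hit',hit,z,env.read_state()['clock'])
E
python3 - <<'E'
from h import *
OD=dict(tiny=.052,small=.065,medium=.078,large=.091)
for n in N:
    x,y=H[n]; env.goto([x,y,.2],[180,0,-120])
    f=env.grab_frame('wrist'); cv2.imwrite(f'pics/h_{n}.png',f['image'])
    r=circ(f,(x,y),OD[n],.009,.015); print(n,r,np.round(proj(f,[*r[0],.009])))
pick('large')
f=env.grab_frame('wrist'); cv2.imwrite('pics/h_pick.png',f['image'])
print(env.read_state()['clock'])
g=lambda n:cv2.imread(f'pics/h_{n}.png')[:300]
cv2.imwrite('pics/m2.png',cv2.resize(np.vstack([np.hstack([g('tiny'),g('small')]),np.hstack([g('medium'),g('large')]),np.hstack([g('pick'),g('pick')*0])]),(800,562)))
E
```

```text
tiny (array([0.5995, 0.21  ]), 15.4) [314. 177.]
small (array([0.4315, 0.1185]), 12.5) [316. 176.]
medium (array([0.4   , 0.2725]), 14.1) [314. 176.]
large (array([ 0.4455, -0.114 ]), 19.7) [315. 176.]
large grip mm 62.7 11.999934520572424
14.425
```

View pics/m2.png

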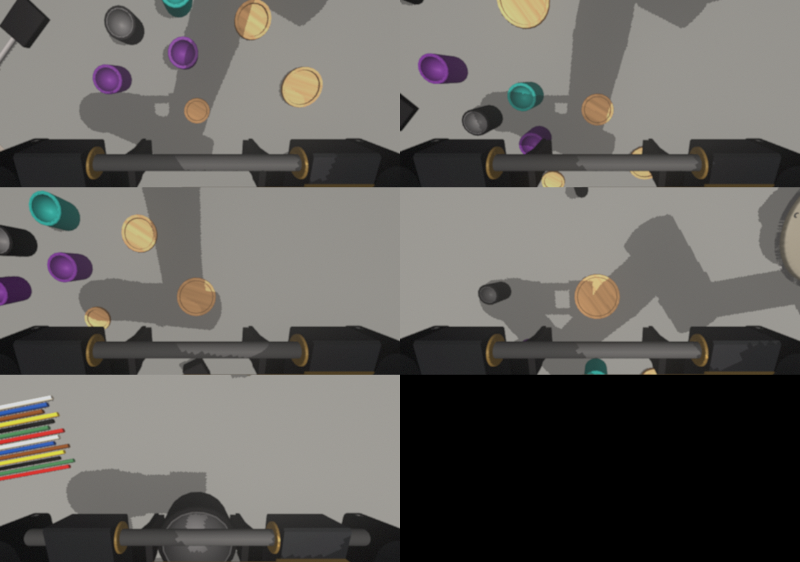

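The large mould is gripped squarely at 62.7 mm, and every holder fit is centred at about (315,176). Next I'll place the large mould and look.

```bash
cat >> h.py <<'E'
H=dict(tiny=(.5995,.210),small=(.4315,.1185),medium=(.400,.2725),large=(.4455,-.114))
def check(n):
    x,y=H[n]; env.goto([x,y,.2],[180,0,-120]); f=env.grab_frame('wrist'); cv2.imwrite(f'pics/p_{n}.png',f['image'])
    r=circ(f,(x,y),D[n],.055,.015); print(n,'off mm',np.round((r[0]-H[n])*1000,1),r[1])
E
python3 - <<'E'
from h import *
place('large',H['large'],-120); check('large')
M['medium']  # next
pick('medium'); place('medium',H['medium'],-120); check('medium')
g=lambda n:cv2.imread(f'pics/p_{n}.png')[:300]
cv2.imwrite('pics/m3.png',cv2.resize(np.hstack([g('large'),g('medium')]),(800,188)))
E
```

```text
large hit True 0.01891531552579207 18.9083
large off mm [ 0.  -0.5] 32.0
medium grip mm 49.4 11.999963480047882
medium hit True 0.01893916726451397 28.2
medium off mm [ 0.  -0.5] 29.8
```

View pics/m3.png

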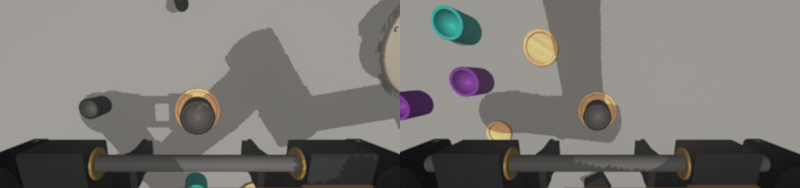

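The large and medium moulds stand in their holders, concentric to within 1 mm. Now the small and tiny ones.

Run:
```python
from h import *
for n in('small','tiny'):
    pick(n); place(n,H[n],-120); check(n)
env.goto([.3,-.5,.25],[180,0,-150])
f=env.grab_frame('scene'); cv2.imwrite('pics/end.png',f['image']); print(env.read_state()['clock'])
```

```text
small grip mm 36.4 11.999987096060067
small hit True 0.01887688376726081 38.6417
small off mm [ 0.  -0.5] 28.9
tiny grip mm 23.8 11.999980949331075
tiny hit True 0.01905473530857941 49.2667
tiny off mm [ 0. -1.] 30.7
52.4083
```

View pics/end.png

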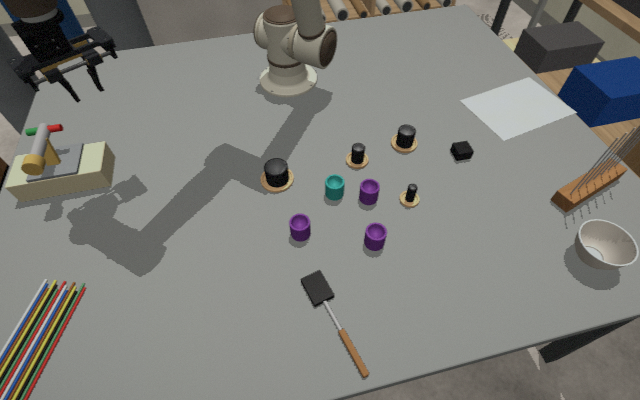

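All four black moulds stand in their holders, at px (277,173), (405,138), (357,154) and (411,194). The block and the paddle have not moved.

```bash
python3 -c "
from h import *
print(env.close_job())"
```

```text
the job is handed in; nothing more can be done
None
```

All four moulds stand upright in their matching holders, each within about 1 mm of centre by the wrist camera, and the job was handed in at about 52 s on the robot's clock; no verdict came back.

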